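# Rock the sorting gate and feed the grinding ball down the other chute

### The job

The next stone grinding ball belongs in the chute that the seesaw gate is not feeding at the moment. With a fingertip, press down the raised red pad so that the gate rocks right over its pivot, then gently push the ball from behind along the feed channel until it drops onto the gate and rolls down to rest in that other chute. Only touch things, never pinch or lift the ball, and leave the things standing around alone.

Things in the scene. Friction and masses are not known exactly. Their poses are not given: they have to be found in the camera images.
- stand: Grey sorting stand fixed to the desk, 400 mm along its y, 175 mm along its x. Origin: straight below the middle of the gate's pivot, on the desk (z = 0). x points away from the robot along the feed channel, y left along the chutes, z up; turned up to 0.2 rad about z. The gate is in the middle, a chute at either end.
- channel_end (a point): Open end of the feed channel, on the middle of its floor: x = -31, y = 0, z = 86 mm of the stand; the ball drops from here onto the gate. The aluminium channel runs 84 mm back from here towards the robot, inside width 34, outside 42 mm, side walls only 8 mm above its floor. Floor rises from z = 81 mm at the near end to 86 mm here; a 6 mm lip closes the near end.
- left_chute (a point): Middle of the floor of the left chute (blue floor and end stop), y = +139 mm of the stand. It slopes down outward from y = 90 to 185 mm (floor z = 52 to 24 mm), side walls at x = -24 and 24 mm, end stop 64 mm over the desk.
- right_chute (a point): The same for the right chute (yellow floor and end stop), y = -139 mm of the stand.
- gate (a joint): Tilt of the seesaw gate about the stand's x axis, rad, stops at -0.28 and 0.28; starts at either (or tips there in the first half second). Positive: left (+y) end up, feeds the right (yellow) chute; negative: feeds the left (blue) chute. The brass weight makes it fall by itself to the nearer stop once past level; about 1 N on a pad moves it.
- gate_pivot (a point): Middle of the gate's pivot, 75 mm over the desk, x = y = 0 of the stand. The gate is an aluminium channel 54 mm along x, 170 mm along y, floor 5 mm and walls 27 mm above the pivot; the near wall is open (3 mm lip) for 28 mm either side of the middle, where the ball enters. The brass weight at its far wall (x = 30 mm) reaches 141 mm over the desk.
- left_pad (a point): Centre of the top face of the gate's left red press pad (30 mm along x, 34 mm along y), which sticks out of the gate towards the robot at x = -44 mm, y = +65 mm of the level gate, 7 mm above the pivot. Top about 99 mm over the desk when up, 63 mm when down; the space below it is clear.
- right_pad (a point): The same for the right red press pad, at x = -44 mm, y = -65 mm of the level gate.
- ball_center (a point): Centre of the loose reddish-brown stone grinding ball, diameter 30 mm, 60 g. It starts at rest in the near end of the feed channel, centre at x = -98 mm of the stand, 97 mm over the desk, its upper half standing clear of the channel's walls and lip, so it can be pushed from behind above them. Left alone it rolls back to the near end.
- jar_2: Small glass sample jar with white lid, 34 mm wide, 50 mm high, standing in front of the left chute; to be left alone. Origin: centre of its underside.
- vial_1: Glass sample vial with white cap, 22 mm wide, 50 mm high, standing left of the feed channel; leave alone. Origin: centre of its underside.
- specimen_1: Dark rock, 32 x 57 x 20 mm, in front of the right chute; leave alone. Origin: centre of its underside.
- loupe: Black folding loupe, 32 x 56 x 13 mm, right of the stand; leave alone. Origin: centre of its underside. Behind it at the right a big white foam box stands on a tall tank (from about x = 0.62 m on, y below -0.30 m, up to 0.5 m high): keep the arm clear of it on the way in.
- tape_roll: Masking tape roll lying flat, 89 mm wide, 24 mm high, left front of the desk; leave alone. Origin: centre of its underside.
- sample_tin: Round aluminium sample tin, 58 mm wide, 38 mm high, at the left; leave alone. Origin: centre of its underside.

How it is judged:
By the outcome, as a careful person would: the job done as asked, in the order asked, and still so for the second after the job is handed in, with the robot touching nothing.
It also fails if it takes over 38 s, if anything falls off the work surface, if the arm or the gripper's body presses on something with over 40 N, if the wrist force passes 120 N, or if a joint passes its speed limit or range.

### The arm

A 6-joint arm with a two-finger parallel gripper is mounted at the origin on a cart in front of the work surface, level with it; the furniture and walls round the work are solid. World frame = base frame: x ahead of the robot, y to its left, z up, the work surface at z = 0. Lengths are in mm, angles in rad, forces in N, time in s.
With the tool pointing down it reaches from about 300 to 950 mm from the base axis. Payload 3.1 kg.
Tool frame: the origin (TCP) lies midway between the tips of the shut fingers; the grasp point (between the pads) lies 19 mm behind it; y points along the fingers, z is the direction in which the jaws open and shut, and the axes are right-handed (so a half turn about y gives the same grasp; the last joint's range is limited). The gripper opens to 85 mm and grips with 20 to 120 N. Pads are 22 mm wide; open, the fingers measure 114 mm over their backs; the gripper's body (76 mm by 85 mm) begins 54 mm behind the grasp point. The pads swing forward as they close: fully open they stand 13 mm farther back than shut.
Start: joints at [-1.229, 0.308, 1.634, -0, 1.2, -0.07], TCP at [250.137, -572.768, 231.272] pointing down, gripper open.
Joint ranges: [-3.06, 3.06], [-0.79, 1.96], [0.05, 2.63], [-1.19, 4.34], [0.05, 2.64], [-2.94, 2.94]. Speed limits (rad/s): [2.79, 2.79, 3.14, 3.14, 3.14, 3.14].

### API

Orientations are given as a rotation vector (axis times angle).
In Python, from workcell import * gives the robot as it stands.
- The arm moves only by the shell command python3 -m handwheel 'ROWS' [FORCE]. ROWS is JSON, a list of rows, each a list of 3 entries, a list of its own where there are three numbers: the turn, a rotation vector about the tool's x, y, z in degrees, then the shift along the tool's x, y, z in m, then the finger opening in m, from 0 to 0.0854. In form: [[[rx, ry, rz], [tx, ty, tz], gripper], ...]. A call has 1 to 8 rows; each row shifts and turns the pose as measured when the row begins, along the tool's axes as they then stand; what a row does not reach is not made up. A row lasts 1/8 s, in which the tool goes at most 62.5 mm and 10.7 degrees, less where a joint would pass 70% of its speed; a pose out of reach is approached as far as the arm can. A call is refused whole if a number of a shift passes 0.0625 or a number of a turn 10.7, either way. A call with a gripper value outside its range is refused whole. The fingers move at their own pace and stop on an object; FORCE is the grip in N (left out, the last holds). Time passes only in rows, so rows that do not move let the fingers close. It gives the time, the measured TCP pose, the force and the opening at its end, in the units of the state.
- get_obs(): the state, without advancing time (a new reading comes with each control period).
- capture(name): name is "scene" or "top" or "wrist"; returns a dict with "image" (384x512x3 uint8, red, green, blue), "fx", "fy", "cx", "cy" (pixels), "R" (3x3) and "t" (3): a world point X has camera coordinates R X + t. Camera axes: x right, y down, z forward; pixel columns grow to the right and rows downward; lengths in mm; the calibration is good to about 2 mm. A picture is of the moment at which its call begins. There is no depth.
- sign_off(): hands the job in, once; it reports no verdict.
The state is a dict: "time_s": time; "joints": joint angles; "dq": joint speeds; "tau": joint torques, N m; "ee_pos": TCP position; "tcp_rot": TCP orientation; "force": force on the tool from outside, world axes, zero at the start; "ft_torque": the same for the moment, N m; "finger_gap": finger opening in mm.
Only numpy, scipy, OpenCV 4.12 (cv2) and the standard library are available. Lean on these libraries where they do the work, as an engineer would, in place of code of your own. Each camera call takes 0.05 s, during which the arm holds its last target. There are 200 camera calls.

## Working session

There is one attempt and no reset: what is moved stays moved. The work goes in short steps, Python scripts to look and compute and a shell command to move; the robot and the scene stay as the last step left them, time stands still between calls to the robot, and variables do not carry over. Pictures are saved under pics/ and viewed, about 8 in all and at most 12, crops included, and the job is handed in when it is done.

```bash
mkdir -p pics; ls
python3 - <<'E'
from workcell import *
import cv2,numpy as np
o=get_obs();print({k:np.round(v,3).tolist() for k,v in o.items()})
ims=[]
for n in("scene","top"):
    c=capture(n);np.savez(f"{n}0.npz",**c);cv2.imwrite(f"pics/{n}0.png",c["image"][:,:,::-1])
    print(n,c["fx"],c["cx"],c["cy"],np.round(c["R"],3).tolist(),c["t"])
E
```

```text
pics
{'time_s': 0.0, 'joints': [-1.229, 0.309, 1.635, 0.0, 1.2, -0.07], 'dq': [-0.001, -0.002, -0.0, 0.001, -0.001, -0.0], 'tau': [-0.001, -41.525, -27.667, -0.0, 0.01, 0.0], 'ee_pos': [249.86, -571.982, 230.026], 'tcp_rot': [-0.417, 1.997, -1.992], 'force': [0.183, -1.194, 0.046], 'ft_torque': [0.022, -0.018, 0.019], 'finger_gap': 85.303}
scene 419.99232871277127 249.5250313346377 187.47165231543818 [[-0.79, -0.613, -0.02], [-0.332, 0.455, -0.826], [0.516, -0.645, -0.563]] [ 434.74684828  226.04236457 1001.78018992]
top 390.82278276794426 253.08074404404994 192.27922520228043 [[0.002, -1.0, 0.016], [-0.999, -0.003, -0.047], [0.047, -0.016, -0.999]] [  23.97403044  506.91110361 1211.20452573]
```

View pics/scene0.png

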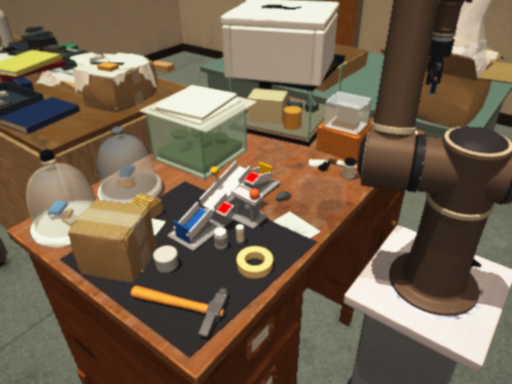

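View pics/top0.png

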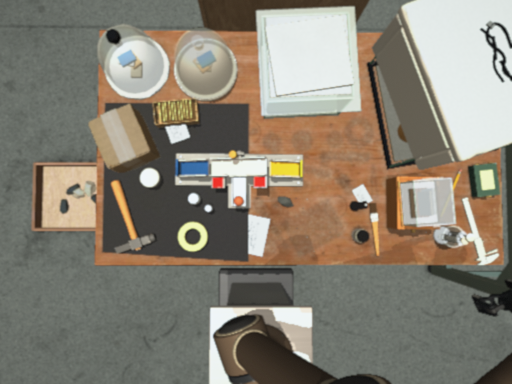

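The scene view shows the stand at about (225,205), with red pads near (223,208) and (253,178). The top view shows blue at (193,168), yellow at (285,170), pads at (218,183) and (260,182), and the ball at (238,201). Next I'll measure these by colour and triangulate them.

```bash
cat > h.py <<'E'
import cv2,numpy as np
def load(n): return dict(np.load(n))
def ray(c,u,v):
    d=np.array([(u-c["cx"])/c["fx"],(v-c["cy"])/c["fy"],1.]); R=c["R"]
    return -R.T@c["t"], R.T@d/np.linalg.norm(d)
def plane(c,u,v,z):
    o,d=ray(c,u,v); return o+d*(z-o[2])/d[2]
def tri(c1,p1,c2,p2):
    o1,d1=ray(c1,*p1);o2,d2=ray(c2,*p2)
    s=np.linalg.lstsq(np.c_[d1,-d2],o2-o1,rcond=None)[0]
    a,b=o1+s[0]*d1,o2+s[1]*d2
    return (a+b)/2,np.linalg.norm(a-b)
def proj(c,X):
    p=c["R"]@X+c["t"]; return np.array([c["fx"]*p[0]/p[2]+c["cx"],c["fy"]*p[1]/p[2]+c["cy"]])
def blobs(c,lo,hi,box,amin=8):
    h=cv2.cvtColor(c["image"],cv2.COLOR_RGB2HSV); x0,y0,x1,y1=box
    m=np.zeros(h.shape[:2],np.uint8); m[y0:y1,x0:x1]=cv2.inRange(h,lo,hi)[y0:y1,x0:x1]
    n,l,s,ce=cv2.connectedComponentsWithStats(m)
    return [(np.round(ce[i],1).tolist(),s[i].tolist()) for i in range(1,n) if s[i][4]>=amin]
E
python3 - <<'E'
from h import *
for n,box in(("scene0",(165,150,290,250)),("top0",(170,145,310,215))):
    c=load(n+".npz")
    for nm,lo,hi in(("red",(0,200,120),(8,255,255)),("red2",(172,200,120),(180,255,255)),("orange",(4,130,80),(14,255,255)),("blue",(100,130,60),(125,255,255)),("yellow",(22,150,120),(34,255,255))):
        print(n,nm,blobs(c,lo,hi,box))
    x0,y0,x1,y1=box
    cr=cv2.resize(c["image"][y0:y1,x0:x1,::-1],None,fx=5.5 if n[0]=='t' else 5,fy=5.5 if n[0]=='t' else 5,interpolation=cv2.INTER_CUBIC); cv2.imwrite(f"pics/{n}c.png",cr); 
a,b=cv2.imread("pics/scene0c.png"),cv2.imread("pics/top0c.png")
a=cv2.resize(a,(400,320));b=cv2.resize(b,(400,200))
cv2.imwrite("pics/both.png",cv2.resize(np.vstack([a,b]),(460,598)))
E
```

```text
scene0 red [([251.3, 176.6], [246, 173, 12, 8, 57]), ([254.8, 196.1], [253, 195, 5, 3, 9]), ([223.7, 207.5], [218, 203, 12, 10, 71])]
scene0 red2 []
scene0 orange [([271.4, 177.0], [235, 150, 55, 70, 1650]), ([187.2, 178.1], [165, 161, 68, 32, 722]), ([254.2, 192.9], [250, 188, 10, 11, 84])]
scene0 blue [([187.4, 224.8], [174, 209, 31, 33, 307])]
scene0 yellow [([265.4, 164.7], [260, 162, 12, 6, 25]), ([213.3, 169.0], [211, 168, 5, 3, 13])]
top0 red [([217.0, 181.9], [214, 178, 7, 9, 55]), ([259.5, 181.0], [256, 178, 8, 7, 56])]
top0 red2 []
top0 orange [([290.6, 149.6], [283, 145, 19, 8, 79]), ([261.6, 150.1], [250, 146, 22, 7, 75]), ([306.8, 156.0], [303, 149, 7, 15, 74]), ([306.7, 176.3], [304, 174, 6, 6, 29]), ([287.8, 198.5], [262, 185, 48, 30, 677]), ([255.4, 191.4], [252, 188, 10, 9, 47]), ([238.2, 200.6], [234, 197, 9, 9, 57])]
top0 blue [([191.7, 167.6], [176, 160, 32, 15, 372])]
top0 yellow [([232.8, 154.1], [230, 152, 7, 5, 26]), ([286.6, 168.4], [271, 161, 32, 16, 396])]
```

View pics/scene0c.png

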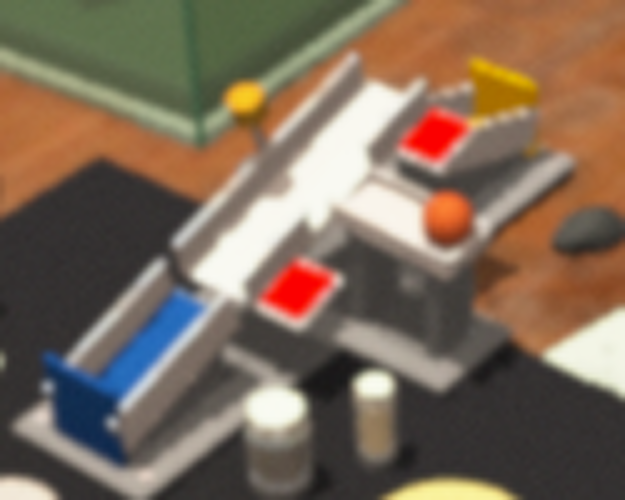

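The crop shows the gate's left end low and its right pad raised at (435,135) in the crop, so it is feeding blue. I therefore press the right pad and the target is yellow. The ball is at (447,217) in the crop.

Run:
```python
from h import *
S,T=load("scene0.npz"),load("top0.npz")
P={}
for n,a,b in(("L",(223.7,207.5),(217,181.9)),("R",(251.3,176.6),(259.5,181.0)),("ball",(254.2,193),(238.2,200.6)),("brass",(213.3,169),(232.8,154.1))):
    P[n],e=tri(S,a,T,b);print(n,P[n].round(1),round(e,1))
print("blue",plane(T,191.7,167.6,40),"yel",plane(T,286.6,168.4,40))
L=plane(T,217,181.9,63);R=plane(T,259.5,181,99);B=plane(T,238.2,200.6,97)
print(L,R,B); 
d=L-R;yaw=np.arctan2(-d[0],d[1]);print("yaw pads",yaw)
d=plane(T,191.7,167.6,40)-plane(T,286.6,168.4,40);yaw2=np.arctan2(-d[0],d[1]);print(yaw2)
# fit stand origin+yaw, all points
from scipy.optimize import least_squares
y=.28
st=[((-44,65*np.cos(y)+7*np.sin(y),63),L),((-44,-65*np.cos(y)+7*np.sin(y),99),R),((-98,0,97),B)]
def f(p):
    c,s=np.cos(p[2]),np.sin(p[2]);r=[]
    for q,w in st: r+=[p[0]+c*q[0]-s*q[1]-w[0],p[1]+s*q[0]+c*q[1]-w[1]]
    return r
r=least_squares(f,[600,0,0]);print(r.x,np.round(r.fun,1))
for n in("top0.npz","scene0.npz"):
    c=load(n);q=r.x
    for w in((0,139,38),(0,-139,38)):
        C=np.array([q[0]+np.cos(q[2])*w[0]-np.sin(q[2])*w[1],q[1]+np.sin(q[2])*w[0]+np.cos(q[2])*w[1],w[2]]);print(n,proj(c,C))
from scipy.spatial.transform import Rotation as Ro
print(Ro.from_rotvec([-0.417, 1.997, -1.992]).as_matrix().round(3))
```

```text
L [534.9 134.   65.8] 0.4
R [535.4   8.1 100.9] 0.4
ball [478.1  69.6 101.5] 0.7
brass [608.9  85.3 138.7] 1.6
blue [580.47986517 213.67247595  40.        ] yel [579.21123653 -76.93505742  40.        ]
[535.24164497 134.3841163   63.        ] [535.66348139   8.15920629  99.        ] [478.50455204  69.9220668   97.        ]
yaw pads 0.0033419302990720535
-0.004365408437625198
[5.78470086e+02 6.95414546e+01 1.50287418e-04] [-0.8 -0.4 -1.2  0.8  2.  -0.4]
top0.npz [193.46469915 168.33898833]
top0.npz [284.10574135 168.69362082]
scene0.npz [194.20769914 223.24687898]
scene0.npz [255.78816702 178.21324736]
[[-0.916 -0.001  0.401]
 [-0.401  0.002 -0.916]
 [-0.    -1.    -0.002]]
```

The stand origin is at about (578.5, 69.5) with yaw ≈ 0. The right pad is up (z≈100) at about (535, 8), and the heights agree with the text. First I square the tool and shut the fingers, then go in.

```bash
python3 -m handwheel '[[[0,8,0],[0,0,0],0],[[0,8,0],[0,0,0],0],[[0,7.6,0],[0,0,0],0],[[0,0,0],[-0.02,0,-0.056],0],[[0,0,0],[-0.02,0,-0.056],0],[[0,0,0],[-0.02,0,-0.056],0],[[0,0,0],[-0.025,0,-0.056],0],[[0,0,0],[-0.025,0,-0.056],0]]' 20
```

```text
time_s: 1.1
ee_pos: [363.7, -288.6, 226.3]
tcp_rot: [-0.022, -2.217, 2.199]
force: [0.8, -0.1, -0.8]
finger_gap: 0.2
```

```bash
python3 -m handwheel '[[[0,0,0],[-0.025,0,-0.05],0],[[0,0,0],[-0.025,0,-0.05],0],[[0,0,0],[-0.025,0,-0.05],0],[[0,0,0],[-0.025,0,-0.05],0],[[0,0,0],[-0.025,0.02,-0.05],0],[[0,0,0],[-0.025,0.02,-0.04],0],[[0,0,0],[0,0.02,0],0],[[0,0,0],[0,0,0],0]]'
python3 - <<'E'
from workcell import *
from h import *
from scipy.spatial.transform import Rotation as Ro
o=get_obs();print(o["ee_pos"],Ro.from_rotvec(o["tcp_rot"]).as_matrix().round(3))
c=capture("wrist");np.savez("w1.npz",**c);cv2.imwrite("pics/w1.png",c["image"][:,:,::-1])
print(blobs(c,(0,200,120),(8,255,255),(0,0,512,384),60),proj(c,np.array([535,8,99.])),proj(c,np.array([479,69.5,97.])))
E
```

```text
time_s: 2.1
ee_pos: [523.7, 13.5, 165.5]
tcp_rot: [-0.016, -2.221, 2.203]
force: [-1.3, 0.2, 1.0]
finger_gap: -0.2
[523.70250267  13.53510313 165.53505867] [[-1.    -0.002 -0.016]
 [ 0.016  0.008 -1.   ]
 [ 0.002 -1.    -0.008]]
[] [257.17255026 193.13057051] [183.91909151 257.12429452]
```

View pics/w1.png

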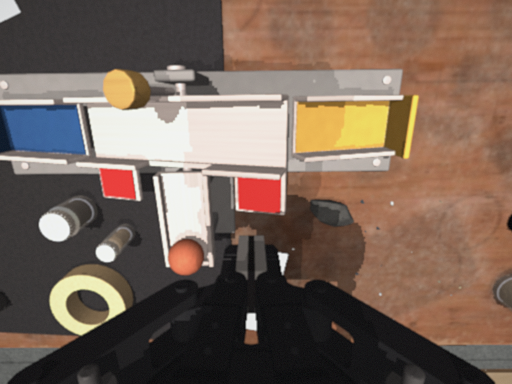

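The wrist view shows the right pad at (259,194) and the ball at (186,256). Both are within about 2 px of the projections, so the estimate holds. Now I press the right pad.

```bash
python3 - <<'E'
from h import *
c=load("w1.npz")
for p in((547.5,69.5,86),(478.5,69.5,97),(534.5,8,99)): print(p,proj(c,np.array(p)))
print(plane(c,259.5,194,99),plane(c,186,256.5,97),"channel end",plane(c,184.5,171.5,90), plane(c,118.5,183.5,63))
E
python3 -m handwheel '[[[0,0,0],[-0.007,0.03,0.006],0],[[0,0,0],[0,0.02,0],0],[[0,0,0],[0,0.008,0],0],[[0,0,0],[0,0.009,0],0],[[0,0,0],[0,0.009,0],0],[[0,0,0],[0,0.009,0],0],[[0,0,0],[0,0.009,0],0],[[0,0,0],[0,0,0],0]]'
```

```text
(547.5, 69.5, 86) [179.44236744 174.03070399]
(478.5, 69.5, 97) [183.97236787 257.6520373 ]
(534.5, 8, 99) [257.17847624 193.75268324]
[534.2779761    6.23012184  99.        ] [479.57141361  67.71131904  97.        ] channel end [550.48952059  64.28870586  90.        ] [533.73605905 130.77475494  63.        ]
time_s: 3.15
ee_pos: [537.0, 4.7, 75.8]
tcp_rot: [-0.038, -2.225, 2.209]
force: [0.8, -0.1, -0.2]
finger_gap: 0.3
```

```bash
python3 -m handwheel '[[[0,0,0],[0.005,-0.02,0],0],[[0,0,0],[0.01,-0.03,0],0],[[0,0,0],[0.02,-0.03,0],0],[[0,0,0],[0.03,-0.01,-0.02],0],[[0,0,0],[0.03,0,-0.02],0],[[0,0,0],[0,0,0],0]]'
python3 - <<'E'
from workcell import *
from h import *
c=capture("wrist");np.savez("w2.npz",**c)
s=capture("scene");np.savez("s2.npz",**s)
a=c["image"];b=cv2.resize(s["image"][150:250,165:290],(480,384),interpolation=cv2.INTER_CUBIC)
cv2.imwrite("pics/w2.png",cv2.resize(np.hstack([a[:,:400],b]),(800,349))[:,:,::-1])
from scipy.spatial.transform import Rotation as Ro
o=get_obs();print(o["ee_pos"],Ro.from_rotvec(o["tcp_rot"]).as_matrix().round(3))
E
```

```text
time_s: 3.9
ee_pos: [440.8, 47.2, 168.7]
tcp_rot: [-0.042, -2.227, 2.21]
force: [0.1, 0.3, -0.1]
finger_gap: 0.1
[443.39534283  46.34398549 169.29533161] [[-1.     0.019 -0.023]
 [ 0.023  0.007 -1.   ]
 [-0.019 -1.    -0.008]]
```

View pics/w2.png

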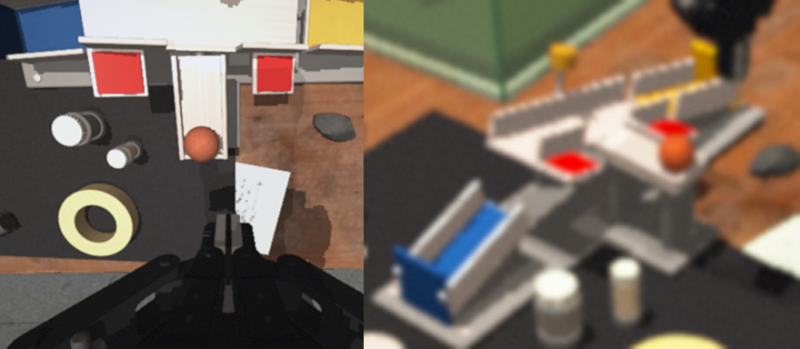

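The pictures show the gate has tipped: the left end is up and the right pad is down. The ball is still at the near end, at wrist pixel about (222,157). Next I get the ball and channel lateral position from this closer view.

```bash
python3 - <<'E'
from h import *
c=load("w2.npz")
for b in blobs(c,(4,130,60),(14,255,255),(180,120,260,200),100):print(b,plane(c,*b[0],97))
for n,u,v,z in(("far L wall",172,52,94),("far R wall",228,52,94),("near L",181,158,89),("near R",226,158,89)):
    print(n,plane(c,u/.909,v/.909,z))
print(proj(c,np.array([478.5,69.5,97])))
E
python3 -m handwheel '[[[0,0,0],[0.003,0.03,-0.011],0],[[0,0,0],[0.002,0.02,-0.01],0],[[0,0,0],[0,0,0],0]]'
```

```text
([221.4, 158.3], [203, 140, 38, 38, 1138]) [479.57330926  68.10674416  97.        ]
far L wall [550.11233566  87.11272559  94.        ]
far R wall [549.14627453  44.42932455  94.        ]
near L [466.02757886  87.43191434  89.        ]
near R [465.26518511  48.01909879  89.        ]
[219.63347109 159.74306024]
time_s: 4.38
ee_pos: [444.7, 66.9, 119.6]
tcp_rot: [0.055, 2.228, -2.214]
force: [-0.6, 0.5, 0.1]
finger_gap: -0.4
```

```bash
python3 -m handwheel '[[[0,0,0],[0.001,0.012,-0.001],0],[[0,0,0],[0,0.008,0],0],[[0,0,0],[0,0,0],0]]'
python3 - <<'E'
from workcell import *
from h import *
from scipy.spatial.transform import Rotation as Ro
o=get_obs();print(o["ee_pos"],Ro.from_rotvec(o["tcp_rot"]).as_matrix().round(3))
E
```

```text
time_s: 4.75
ee_pos: [446.7, 67.0, 99.6]
tcp_rot: [0.059, 2.227, -2.213]
force: [-0.6, -0.2, 0.2]
finger_gap: 0.2
[446.70221594  66.96367255  99.63185737] [[-0.999  0.028 -0.026]
 [ 0.026  0.006 -1.   ]
 [-0.028 -1.    -0.007]]
```

```bash
python3 -m handwheel '[[[0,0,0],[-0.005,0,0],0],[[0,0,0],[-0.005,0,0],0],[[0,0,0],[-0.006,0,0],0],[[0,0,0],[-0.006,0,0],0],[[0,0,0],[-0.006,0,0],0],[[0,0,0],[-0.006,0,0],0],[[0,0,0],[-0.006,0,0],0],[[0,0,0],[-0.006,0,0],0]]'
python3 - <<'E'
from workcell import *
from h import *
c=capture("wrist")
s=capture("scene")
a=c["image"];b=cv2.resize(s["image"][150:250,165:290],(480,384),interpolation=cv2.INTER_CUBIC)
cv2.imwrite("pics/w3.png",cv2.resize(np.hstack([a[:,:400],b]),(800,349))[:,:,::-1])
E
```

```text
time_s: 5.75
ee_pos: [497.1, 65.5, 102.4]
tcp_rot: [0.062, 2.226, -2.212]
force: [-0.4, 0.1, 0.7]
finger_gap: -0.4
```

View pics/w3.png

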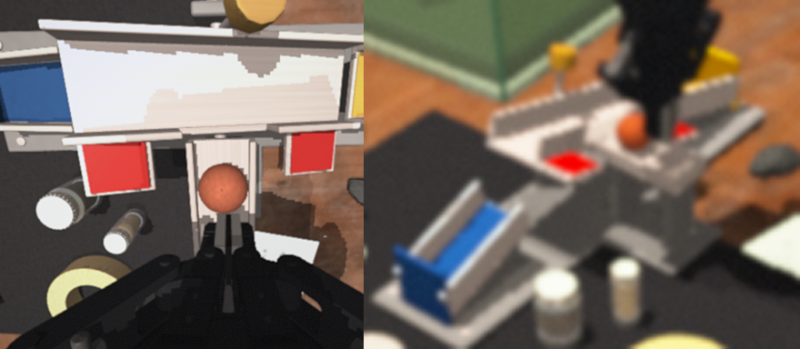

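The ball sits centred in the channel just ahead of the fingertips at (222,188), and the gate is still tipped right. I carry on pushing.

```bash
python3 -m handwheel '[[[0,0,0],[-0.005,0,-0.001],0],[[0,0,0],[-0.005,0,0],0],[[0,0,0],[-0.005,0,0],0],[[0,0,0],[-0.005,0,0],0],[[0,0,0],[-0.005,0,0],0],[[0,0,0],[-0.003,0,0],0],[[0,0,0],[0,0,0],0],[[0,0,0],[0,0,0],0]]'
python3 - <<'E'
from workcell import *
from h import *
c=capture("wrist")
s=capture("top")
a=c["image"];b=cv2.resize(s["image"][145:215,170:310],(600,300),interpolation=cv2.INTER_CUBIC)
b=cv2.copyMakeBorder(b,42,42,0,0,cv2.BORDER_CONSTANT)
cv2.imwrite("pics/w4.png",cv2.resize(np.hstack([a,b]),(800,276))[:,:,::-1])
E
```

```text
time_s: 6.85
ee_pos: [527.3, 65.8, 103.3]
tcp_rot: [0.063, 2.226, -2.211]
force: [-0.8, -0.2, 0.7]
finger_gap: -0.3
```

View pics/w4.png

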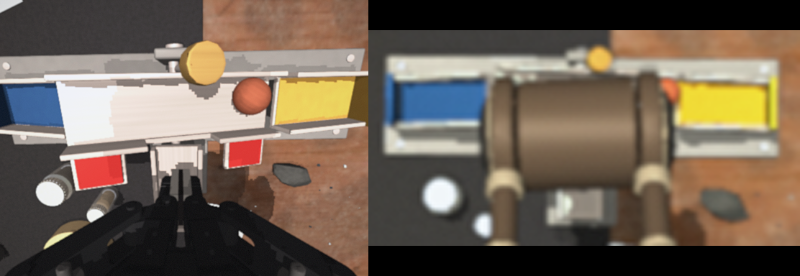

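The ball has dropped onto the gate and is rolling off its right end towards yellow at (252,97). Now I back off and rise, then check.

```bash
python3 -m handwheel '[[[0,0,0],[0.01,-0.01,0],0],[[0,0,0],[0.02,-0.03,0],0],[[0,0,0],[0.03,-0.03,0],0],[[0,0,0],[0.04,-0.02,0],0],[[0,0,0],[0.04,0,0],0],[[0,0,0],[0,0,0],0],[[0,0,0],[0,0,0],0],[[0,0,0],[0,0,0],0]]'
python3 - <<'E'
from workcell import *
from h import *
c=capture("top");np.savez("t5.npz",**c)
s=capture("scene");np.savez("s5.npz",**s)
B=lambda c,box:blobs(c,(4,130,60),(13,255,255),box,20)
print(B(c,(262,155,304,184)))
a=cv2.resize(c["image"][140:260,130:310],(576,384),interpolation=cv2.INTER_CUBIC);b=cv2.resize(s["image"][150:250,165:290],(480,384),interpolation=cv2.INTER_CUBIC)
cv2.imwrite("pics/w5.png",cv2.resize(np.hstack([a,b]),(800,291))[:,:,::-1])
E
```

```text
time_s: 7.95
ee_pos: [378.4, 69.1, 194.6]
tcp_rot: [0.067, 2.224, -2.209]
force: [0.2, 0.0, -0.9]
finger_gap: -0.2
[([294.7, 170.8], [291, 167, 8, 8, 56])]
```

View pics/w5.png

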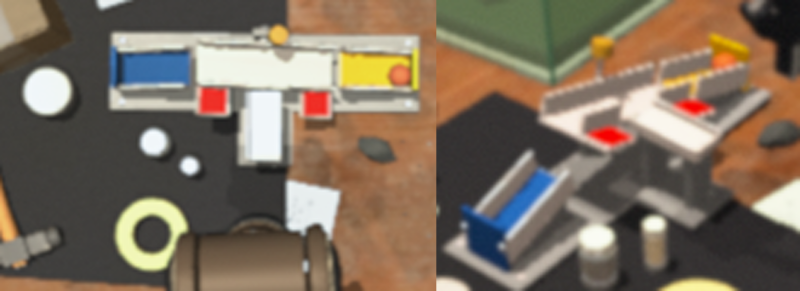

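The ball lies in the yellow chute by its end stop, at (399,74) in the crop. The bystanders look unmoved. One more short wait to confirm it is at rest, then I hand in.

```bash
python3 -m handwheel '[[[0,0,0],[0,0,0],0],[[0,0,0],[0,0,0],0],[[0,0,0],[0,0,0],0],[[0,0,0],[0,0,0],0],[[0,0,0],[0,0,0],0],[[0,0,0],[0,0,0],0]]'
python3 - <<'E'
from workcell import *
from h import *
c=capture("top");b=blobs(c,(4,130,60),(13,255,255),(262,155,304,184),20)
print(b,plane(c,*b[0][0],45))
if abs(b[0][0][0]-294.7)<.6: print(sign_off())
E
```

```text
time_s: 8.8
ee_pos: [379.4, 69.0, 194.0]
tcp_rot: [0.065, 2.225, -2.21]
force: [-0.3, -0.4, 0.5]
finger_gap: -0.1
[([294.7, 170.8], [291, 167, 8, 8, 56])] [ 571.4033388 -101.2089491   45.       ]
the job is handed in; nothing more can be done
None
```

The ball is at rest in the right (yellow) chute, and the job was handed in at about 9 s.

- **Gate:** it started feeding the blue chute, with the right pad raised. I pressed that pad down with the shut fingertips. The pictures then showed the gate tipped the other way and holding there.
- **Ball:** I pushed it gently from behind along the channel. It dropped onto the gate and rolled into the yellow chute, stopping near the end stop.
- **Last checks:** the ball was at the same pixel in two pictures about 0.9 s apart, at about y = -171 mm of the stand. The arm was backed off and raised, with the force reading under 1 N. The jar, vial, rock and tape roll looked unmoved by eye; I did not measure them, and the loupe was not checked.
- **Disagreements:** the wrist camera put things 1–5 mm further right than the overhead camera. The first triangulated ball height was 101.5 mm against the stated 97 mm. Neither affected the job.

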